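# Shade the spice jars and aim the reader's mirror at the tag

## Task

Slide the flat cover of the viewing box fully shut over the two spice jars, to keep the ceiling light off them. Then, with the gripper on its upright handle, swing the mirror above the code reader round until the reader's reflected view is centred on the square tag of the tagged jar, and finish while still holding the mirror steady at that angle, because it springs back when let go. Leave the cover shut and the jars and the other goods where they stand.

Things in the scene. Friction and masses are not known exactly. Their poses are not given: they have to be found in the camera images.
- viewing_box: White box with clear sides, fixed to the bench, 170 mm wide (y). Origin on the bench under the centre of the jar compartment; +x points out of its open front. The compartment (x -50 to 50, y -79 to 79 mm, floor 6 mm up) is open in front and above; behind it (x -150 to -50 mm) is a closed lamp housing 134 mm high. Rails along the upper side edges, top at 144 mm, guide the cover.
- cover (a joint): How far the cover stands open, in m: 0 fully shut over the compartment (a stop), 0.1 fully open over the lamp housing. It shuts by sliding towards the box's +x. Friction about 1.5 N; it stays where it is left.
- cover_grip (a point): Middle of the grip fin on the cover, a flat plate 104 (x) x 150 (y) x 6 mm, top 141 mm above the bench. The black fin stands up from the plate's centre: 14 mm thick along the box's x, 70 mm long along its y, top 184 mm above the bench. This point is 169 mm above the bench. Axes as the viewing box; with the cover shut it is right above the box's origin.
- tag (a point): Centre of the front of the square white tag (28 x 28 mm, black dot) on one of the two loose spice jars in the compartment, 75 mm above the bench; x points out of the tag, roughly out of the open front. The jar is 45 mm across and 118 mm high, red cap with a white paper seal strip over it; its axis is 25 mm behind this point.
- plain_jar_center (a point): Centre (59 mm above its foot) of the other spice jar, alike but with no tag or seal strip. The two jars stand side by side about 75 mm apart; which side is which varies.
- mirror: Mirror, 70 x 72 mm, fixed at 45 degrees on a ring that turns about a vertical axis. Origin on that axis at the mirror's centre, 75 mm above the bench; top edge 108 mm. It bends the view of the reader below from straight up to level: the view leaves the origin along this body's +x and shows what lies on that line. It turns from rest counter-clockwise seen from above, up to 1.8 rad.
- mirror_handle (a point): Handle of the mirror: black upright round post 18 mm across, 120 mm from the axis along the mirror's -y (the view is 90 degrees counter-clockwise, from above, of axis-to-handle). Post 30 to 130 mm above the bench; this point on its centre line at 105 mm. A flat arm 30 to 38 mm up joins it to the ring. A spring drives it back to rest: 0.5 N at rest to 2.3 N at 1.8 rad.
- tin_center (a point): Centre of a tin, 74 mm across, 100 mm high, to be left alone.
- bottle_center (a point): Centre of a bottle's lower body, 60 mm across, 170 mm high in all (this point 85 mm up), to be left alone.
- carton_center (a point): Centre of a carton 80 x 120 x 60 mm high, to be left alone.
- reader: Code reader under the mirror: round base 124 mm across and 30 mm high, fixed to the bench, looking straight up. Origin on the bench, on the mirror's axis; its x is the view direction when the mirror is at rest.

How it is judged:
By the outcome, as a careful person would: the job done as asked, in the order asked, and still so for the second after the job is handed in, while the arm keeps its last pose, push and grip.
It also fails if it takes over 48 s, if anything falls off the work surface, if the arm or the gripper's body presses on something with over 40 N, if the wrist force passes 120 N, or if a joint passes its speed limit or range.

## Robot

A 7-joint arm with a two-finger parallel gripper is mounted at the origin on the work surface. World frame = base frame: x ahead of the robot, y to its left, z up, the work surface at z = 0. Lengths are in mm, angles in rad, forces in N, time in s.
With the tool pointing down it reaches from about 375 to 925 mm from the base axis. Payload 3.1 kg.
Tool frame: the origin (TCP) lies on the centre line of the jaws, within the pads' length; the fingertips stand 11 mm ahead of it and the grasp point (between the pads) lies 8 mm behind it; z points along the fingers, y is the line along which they close (so a half turn about z gives the same grasp; the last joint's range is limited). The gripper opens to 85 mm and grips with 20 to 120 N. Pads are 22 mm wide; open, the fingers measure 114 mm over their backs; the gripper's body (76 mm by 85 mm) begins 54 mm behind the grasp point. The pads swing forward as they close: fully open they stand 13 mm farther back than shut.
Start: joints at [1.176, 0.383, 0.044, 1.598, -0.018, 1.161, -0.05], TCP at [190.119, -621.577, 242.269] pointing down, gripper open.
Joint ranges: [-2.61, 2.61], [-0.41, 2.15], [-1.48, 1.57], [0, 2.5], [-1.57, 4.71], [0.05, 1.97], [-2.85, 2.85]. Speed limits (rad/s): [2.79, 2.79, 3.14, 3.14, 3.14, 3.14, 3.14].

## Interface

Orientations are given as [roll, pitch, yaw] about the fixed x, y, z axes, in that order (R = Rz(yaw) Ry(pitch) Rx(roll)).
In Python, from plant import * gives the robot as it stands.
- The arm moves only by the shell command python3 -m crank 'ROWS' [OPENING]. ROWS is a JSON object of lists of equal length, an entry for each row: "translation": the shift along the tool's x, y, z normalised to -1 to 1, where 1 is 2 cm, a list of three; "turn": the turn, a rotation vector about the tool's x, y, z normalised to -1 to 1, where 1 is 5 degrees, a list of three. A call has 1 to 12 rows; each row shifts and turns the commanded pose from where the row before left it, along the tool's axes as they then stand; what a row does not reach is not made up. A row lasts 1/12 s, in which the tool goes at most 41.7 mm and 7.16 degrees, less where a joint would pass 70% of its speed; a pose out of reach is approached as far as the arm can. A call with a number of a shift or a turn outside -1 to 1 is refused whole. A call with a gripper value outside its range is refused whole. OPENING is the closure, from -1 (fully open) to 1 (shut), set as the call begins (- or left out, the last holds). The fingers move at their own pace and stop on an object; the grip force is fixed at half the most. Time passes only in rows, so rows that do not move let the fingers close. It gives the time, the measured TCP pose, the force, the opening and the grip force at its end, in the units of the state.
- get_obs(): the state, without advancing time (a new reading comes with each control period).
- read_camera(name): name is "side" or "top" or "wrist"; returns (picture, depth): 400x640x3 uint8, red, green, blue; 400x640 float32, mm along the optical axis (not along the pixel's ray), 0 where there is no reading.
- camera_params(name): a dict with "vfov" (degrees; the focal length in pixels is half the picture's height over the tangent of half this angle, whatever the lens; pixels are square), "cx", "cy" (the principal point, pixels), "R" (3x3) and "t" (3): a world point X has camera coordinates R X + t; the wrist camera has in their place "hand_eye" (4x4, takes a point from camera to tool coordinates, whose origin is the TCP and whose axes are the flange's). Camera axes: x right, y down, z forward; pixel columns grow to the right and rows downward; lengths in mm; the calibration is good to about 2 mm. The wrist camera is an equidistant fisheye: a pixel r from the principal point sees the ray r / f radians off the axis. A picture is of the moment at which its call begins: read the wrist's pose just before it. camera_params takes no time and is no camera call.
- finish_job(): hands the job in; it is judged then, once.
The state is a dict: "time_s": time; "qpos": joint angles; "joint_velocities": joint speeds; "tau": joint torques, N m; "position": TCP position; "tcp_rot": TCP orientation; "ft_force": force on the tool from outside, world axes, zero at the start; "moment": the same for the moment, N m; "width": opening from 0.0 (shut) to 1.0 (fully open); "grip_force": force on a finger pad.
Only numpy, scipy, OpenCV 4.12 (cv2) and the standard library are available. Lean on these libraries where they do the work, as an engineer would, in place of code of your own. Each camera call takes 0.05 s, during which the arm holds its last target. There are 200 camera calls.

## Working session

There is one attempt and no reset: what is moved stays moved. The work goes in short steps, Python scripts to look and compute and a shell command to move; the robot and the scene stay as the last step left them, time stands still between calls to the robot, and variables do not carry over. Pictures are saved under pics/ and viewed, at most 10 in all, crops included, and the job is handed in when it is done.

```bash
mkdir -p pics; ls; cat > h.py <<'E'
from plant import *
import numpy as np, cv2
def world(name,pic_depth):
    p=camera_params(name); d=pic_depth; H,W=d.shape
    f=H/2/np.tan(np.radians(p["vfov"])/2)
    v,u=np.mgrid[0:H,0:W]
    C=np.stack([(u-p["cx"])/f*d,(v-p["cy"])/f*d,d],-1)
    return (C-np.array(p["t"]))@np.array(p["R"])
E
python3 - <<'E'
from h import *
for n in ["side","top"]:
    im,d=read_camera(n); np.savez(f"pics/{n}1.npz",im=im,d=d)
    cv2.imwrite(f"pics/{n}1.png",im[:,:,::-1])
o=get_obs(); print(o)
p=camera_params("side");print(p); print(camera_params("top")); print(camera_params("wrist"))
E
```

```text
pics
{'time_s': 0.1, 'qpos': array([ 1.17617393,  0.38377576,  0.0438331 ,  1.59943721, -0.01789453,
        1.16117308, -0.04986044]), 'joint_velocities': array([ 0.00074846, -0.00445958,  0.00039639, -0.0046856 , -0.00243864,
       -0.00014907, -0.00079457]), 'tau': array([ 2.93577534e-03, -4.34727001e+01,  1.02945250e+00, -2.50453198e+01,
        1.09111014e-02,  5.48897529e-03,  6.42335976e-06]), 'position': array([ 189.87146188, -620.78124726,  240.98872746]), 'tcp_rot': array([-3.13919514e+00,  1.30479003e-04,  2.96947099e-01]), 'ft_force': array([-0.2938375 , -0.52148784,  0.34018736]), 'moment': array([0.02582344, 0.01734706, 0.04645514]), 'grip_force': 0.0, 'width': 1.0026808679058532}
{'vfov': 42.6044839776665, 'cx': 323.6015569010457, 'cy': 197.02552586501866, 'R': array([[-0.95010028, -0.31163359, -0.0139272 ],
       [-0.17427799,  0.56730393, -0.80485615],
       [ 0.25872117, -0.76226685, -0.5933065 ]]), 't': array([ 555.89938684,  194.62139714, 1111.07920485])}
{'vfov': 48.21612287374009, 'cx': 319.55347449299995, 'cy': 192.36712747215194, 'R': array([[-0.00596481, -0.99989531, -0.01318319],
       [-0.99347397,  0.00742714, -0.11381697],
       [ 0.11390297,  0.01241825, -0.99341426]]), 't': array([  17.02252237,  620.52835124, 1153.68527805])}
{'vfov': 65.70646984690485, 'cx': 317.1064188061703, 'cy': 194.2020926644708, 'hand_eye': array([[ 8.52775687e-04, -9.48803234e-01, -3.15866580e-01,
         8.16799666e+01],
       [ 9.99998979e-01,  4.46987561e-04,  1.35712861e-03,
         4.90508951e-01],
       [-1.14645958e-03, -3.15867415e-01,  9.48802646e-01,
        -1.31625448e+02],
       [ 0.00000000e+00,  0.00000000e+00,  0.00000000e+00,
         1.00000000e+00]])}
```

View pics/side1.png

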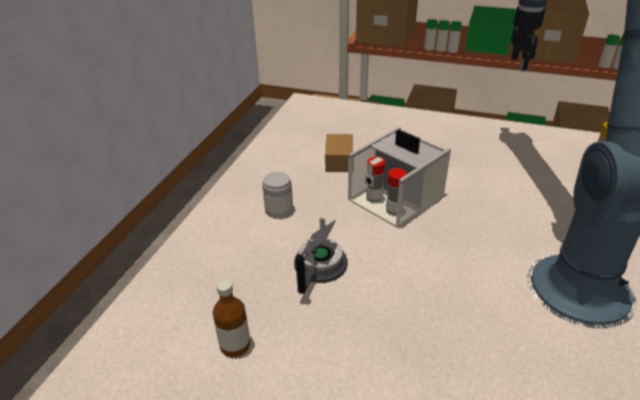

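View pics/top1.png

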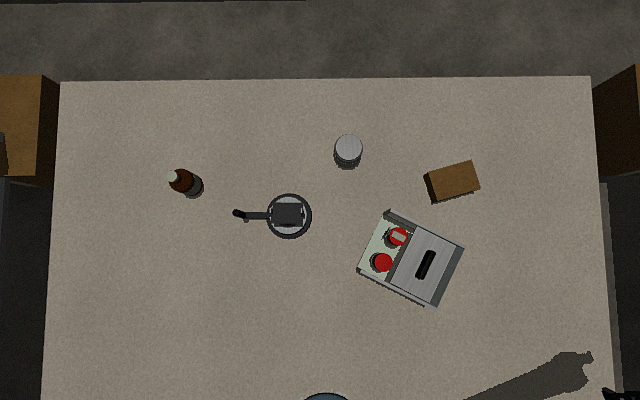

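The side view shows the box (fin at 407,141), the tagged jar at (375,175), and the mirror handle at (301,272). In the top view the fin is at (425,264), the sealed red cap at (397,237), the plain cap at (382,262), the mirror at (288,214) and its handle at (239,213). Next I measure these.

```bash
python3 - <<'E'
from h import *
from scipy.optimize import least_squares
T=np.load("pics/top1.npz");S=np.load("pics/side1.npz")
wt=world("top",T["d"]);ws=world("side",S["d"])
def box(w,u0,u1,v0,v1): 
    m=np.zeros(w.shape[:2],bool); m[v0:v1,u0:u1]=1; return m
def rect(P,n):
    r=cv2.minAreaRect(P[:,:2].astype(np.float32)); print(n,len(P),"z",P[:,2].mean().round(1),"c",np.round(r[0],1),"size",np.round(r[1],1),"ang",round(r[2],1))
for nm,w,b in[("top",wt,(350,480,195,315)),("side",ws,(340,455,120,225))]:
    m=box(w,*b)
    z=w[...,2]
    rect(w[m&(z>172)&(z<195)],nm+" fin")
    rect(w[m&(z>134)&(z<150)],nm+" plate+rails")
    im=(T if nm=="top" else S)["im"].astype(int)
    red=(im[...,0]>120)&(im[...,1]<80)&m
    k,l,st,c=cv2.connectedComponentsWithStats(red.astype(np.uint8))
    for i in range(1,k):
        if st[i,4]>20: 
            P=w[l==i]; print(nm,"red",c[i].round(),st[i,4],np.median(P,0).round(1), P[:,2].max().round(1)); 
for nm,w,b in[("top",wt,(225,320,185,245)),("side",ws,(285,355,210,300))]:
    m=box(w,*b); z=w[...,2]
    P=w[m&(z>24)&(z<34)]; c,r=cv2.minEnclosingCircle(P[:,:2].astype(np.float32)); print(nm,"base",len(P),np.round(c,1),r)
    P=w[m&(z>118)&(z<136)]; rect(P,nm+" post"); 
    if len(P): print(P.mean(0))
    P=w[m&(z>70)&(z<112)];rect(P,nm+" mirror")
for nm,b in [("tin",(325,375,130,172)),("bottle",(160,210,160,205)),("carton",(415,490,150,210))]:
    P=wt[box(wt,*b)&(wt[...,2]>40)]; rect(P,nm)
E
```

```text
top fin 217 z 183.5 c [ 436.1 -231.8] size [15.1 69.7] ang 62.6
top plate+rails 3571 z 141.7 c [ 448. -209.] size [200.1 171. ] ang 62.8
top red [398. 236.] 142 [ 506.  -178.1  125.1] 131.0
top red [383. 262.] 247 [ 440.2 -140.2  125.3] 1216.9
side fin 142 z 179.2 c [ 435.5 -227.9] size [16.4 69.9] ang 59.7
side plate+rails 1525 z 139.5 c [ 447.9 -207.6] size [206.2 174.5] ang 62.5
side red [376. 162.] 73 [ 498.4 -170.2  121.3] 124.5
side red [397. 173.] 150 [ 440.8 -140.   121.6] 125.6
top base 81 [560.2 116.7] 68.34154510498047
top post 46 z 129.0 c [562.3 217.1] size [17.5 15.3] ang 63.4
[562.02526489 216.23841086 128.95489913]
top mirror 531 z 91.0 c [558.  138.6] size [167.9  42.9] ang 89.8
side base 412 [554.7 145.7] 82.0501708984375
side post 68 z 125.8 c [560.9 220.6] size [16.3 17.4] ang 72.5
[561.27013095 222.25777052 125.81385513]
side mirror 532 z 90.1 c [556.2 143.8] size [174.2  39.6] ang 89.3
tin 723 z 102.5 c [622.  -51.5] size [ 72.7 281.8] ang 84.6
bottle 664 z 142.2 c [584.2 186.6] size [421.6  59.8] ang 70.4
carton 1482 z 77.5 c [ 596.9 -191.6] size [ 86.2 431.7] ang 19.2
```

```bash
python3 -m crank '{"translation":[[0,0,0],[0,0,0],[0,0,0],[0,0,0],[0,0,0],[0,0,0],[0,0,0],[0,0,0],[0,0,0]],"turn":[[0,0,0.98],[0,0,0.98],[0,0,0.98],[0,0,0.98],[0,0,0.98],[0,0,0.98],[0,0,0.98],[0,0,0.98],[0,0,0.98]]}' -1
python3 -m crank '{"translation":[[0.09,-1,0],[0.09,-1,0],[0.09,-1,0],[0.09,-1,0],[0.09,-1,0],[0.09,-1,0],[0.09,-1,0],[0.09,-1,0],[0.09,-1,0],[0.09,-1,0],[0.09,-1,0],[0.09,-1,0]],"turn":[[0,0,0],[0,0,0],[0,0,0],[0,0,0],[0,0,0],[0,0,0],[0,0,0],[0,0,0],[0,0,0],[0,0,0],[0,0,0],[0,0,0]]}'
python3 -m crank '{"translation":[[0.09,-1,0],[0.09,-1,0],[0.09,-1,0],[0.09,-1,0],[0.09,-1,0],[0.09,-1,0],[0.09,-1,0],[0.09,-1,0],[0.09,-1,0],[0.09,-1,0],[0.09,-0.8,0],[0,0,0]],"turn":[[0,0,0],[0,0,0],[0,0,0],[0,0,0],[0,0,0],[0,0,0],[0,0,0],[0,0,0],[0,0,0],[0,0,0],[0,0,0],[0,0,0]]}'
```

```text
time_s: 0.85
position: [190.0, -621.1, 241.4]
tcp_rot: [-3.141, 0.001, -0.477]
ft_force: [0.7, -0.1, 0.9]
width: 1.0
grip_force: 0.0
time_s: 1.85
position: [318.7, -416.4, 241.7]
tcp_rot: [-3.141, 0.001, -0.473]
ft_force: [0.7, 0.3, 0.2]
width: 1.003
grip_force: 0.0
time_s: 2.85
position: [436.6, -230.3, 241.9]
tcp_rot: [-3.139, 0.001, -0.466]
ft_force: [0.9, 0.6, 0.1]
width: 1.007
grip_force: 0.0
```

```bash
python3 -m crank '{"translation":[[0,0,0.8],[0,0,0.8],[0,0,0.8],[0,0,0.8],[0,0,0.7],[0,0,0]],"turn":[[0,0,0],[0,0,0],[0,0,0],[0,0,0],[0,0,0],[0,0,0]]}'
python3 -m crank '{"translation":[[0,0,0],[0,0,0],[0,0,0],[0,0,0],[0,0,0],[0,0,0],[0,0,0],[0,0,0],[0,0,0],[0,0,0]],"turn":[[0,0,0],[0,0,0],[0,0,0],[0,0,0],[0,0,0],[0,0,0],[0,0,0],[0,0,0],[0,0,0],[0,0,0]]}' 1
```

```text
time_s: 3.35
position: [431.2, -234.3, 161.0]
tcp_rot: [3.141, 0.007, -0.474]
ft_force: [-1.3, -1.3, -0.2]
width: 0.999
grip_force: 0.0
time_s: 4.18
position: [435.2, -234.5, 165.1]
tcp_rot: [-3.141, -0.001, -0.473]
ft_force: [-1.9, 1.9, 5.5]
width: 0.151
grip_force: 59.8
```

```bash
python3 -m crank '{"translation":[[0,-0.5,0],[0,-0.5,0],[0,-0.5,0],[0,-0.5,0],[0,-0.5,0],[0,-0.5,0],[0,-0.4,0],[0,-0.2,0],[0,0,0]],"turn":[[0,0,0],[0,0,0],[0,0,0],[0,0,0],[0,0,0],[0,0,0],[0,0,0],[0,0,0],[0,0,0]]}'
python3 -m crank '{"translation":[[0,-0.1,0],[0,-0.1,0],[0,-0.1,0],[0,-0.1,0],[0,0,0]],"turn":[[0,0,0],[0,0,0],[0,0,0],[0,0,0],[0,0,0]]}'
```

```text
time_s: 4.93
position: [468.7, -169.7, 165.1]
tcp_rot: [-3.141, -0.002, -0.472]
ft_force: [0.2, 1.6, 5.2]
width: 0.159
grip_force: 60.0
time_s: 5.35
position: [470.6, -165.8, 165.1]
tcp_rot: [3.139, -0.001, -0.474]
ft_force: [-2.6, -4.1, 6.4]
width: 0.158
grip_force: 60.2
```

```bash
python3 -m crank '{"translation":[[0,-0.1,0],[0,-0.1,0],[0,0,0],[0,0,0]],"turn":[[0,0,0],[0,0,0],[0,0,0],[0,0,0]]}'
```

```text
time_s: 5.68
position: [470.6, -165.8, 165.1]
tcp_rot: [3.134, -0.0, -0.477]
ft_force: [-7.0, -8.1, 7.9]
width: 0.156
grip_force: 60.4
```

```bash
python3 -m crank '{"translation":[[0,0,0],[0,0,0],[0,0,0],[0,0,0],[0,0,0],[0,0,0],[0,0,0],[0,0,0]],"turn":[[0,0,0],[0,0,0],[0,0,0],[0,0,0],[0,0,0],[0,0,0],[0,0,0],[0,0,0]]}' -1
python3 -m crank '{"translation":[[0,0,-0.5],[0,0,-1],[0,0,-1],[0,0,-1],[0,0,-1],[0,0,-0.5],[0,0,0]],"turn":[[0,0,0],[0,0,0],[0,0,0],[0,0,0],[0,0,0],[0,0,0],[0,0,0]]}'
python3 -m crank '{"translation":[[0,-1,0],[0,-1,0],[0,-1,0],[0,-1,0],[0,-1,0],[0,-1,0],[0,0,0]],"turn":[[0,0,0],[0,0,0],[0,0,0],[0,0,0],[0,0,0],[0,0,0],[0,0,0]]}'
python3 - <<'E'
from h import *
for n in ["side","top"]:
    im,d=read_camera(n); np.savez(f"pics/{n}2.npz",im=im,d=d)
    if n=="side": cv2.imwrite("pics/side2.png",cv2.resize(im[110:310,270:470,::-1],None,fx=3,fy=3,interpolation=cv2.INTER_CUBIC))
E
```

```text
time_s: 6.35
position: [473.0, -159.4, 164.2]
tcp_rot: [-3.142, 0.0, -0.472]
ft_force: [-0.4, 0.2, -0.4]
width: 0.999
grip_force: 0.0
time_s: 6.93
position: [475.0, -160.2, 267.8]
tcp_rot: [-3.14, -0.007, -0.473]
ft_force: [0.1, -0.5, 0.3]
width: 1.0
grip_force: 0.0
time_s: 7.52
position: [528.3, -47.3, 263.1]
tcp_rot: [-3.139, 0.002, -0.466]
ft_force: [-0.1, 0.3, 0.6]
width: 1.002
grip_force: 0.0
```

View pics/side2.png

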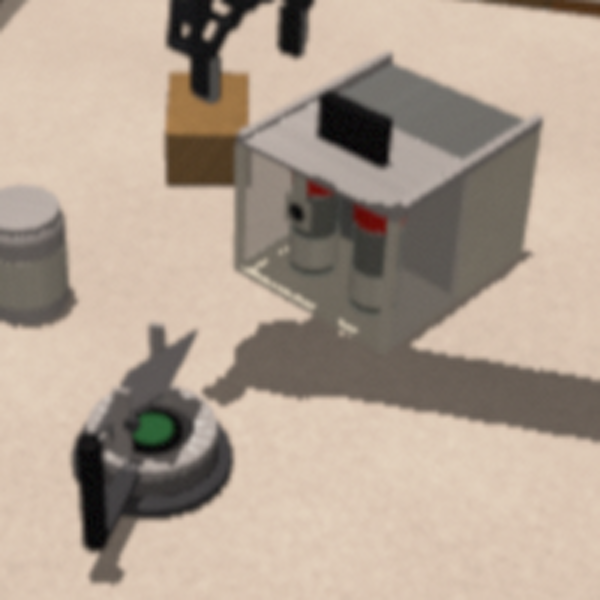

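The cover is shut with the fin at the front half. The tag's dot is at crop (297,212), which is side pixel (369,181). The mirror lens is at crop (155,430).

```bash
cat >> h.py <<'E'
def onz(name,u,v,z):
    p=camera_params(name);R=np.array(p["R"]);t=np.array(p["t"]);f=200/np.tan(np.radians(p["vfov"])/2)
    r=R.T@np.array([(u-p["cx"])/f,(v-p["cy"])/f,1]);c=-R.T@t
    return c+r*(z-c[2])/r[2]
E
python3 - <<'E'
from h import *
from scipy.optimize import least_squares
for nm,fn,b in[("top","top1",(225,320,185,245)),("side","side2",(285,355,210,300))]:
    D=np.load(f"pics/{fn}.npz");im=D["im"].astype(int);w=world(nm,D["d"]);z=w[...,2]
    m=np.zeros(z.shape,bool);m[b[2]:b[3],b[0]:b[1]]=1
    for lo,hi in[(3,27),(26,34),(33,45)]:
        P=w[m&(z>lo)&(z<hi)]; print(nm,lo,hi,len(P),P.min(0).round(1),P.max(0).round(1),np.median(P[:,2]))
    if nm=="side": 
        P=w[m&(z>5)&(z<27)]; s=least_squares(lambda q:np.hypot(P[:,0]-q[0],P[:,1]-q[1])-62,[558,100],loss="soft_l1").x; print("basefit side",s)
    g=m&(im[...,1]>im[...,0]+15)&(im[...,1]>im[...,2]+15); v,u=np.nonzero(g); 
    if len(u): print("green",u.mean(),v.mean(),np.median(w[g],0))
    # dark base outline on bench: dark pixels excluding mirror -> for manual
    P=w[m&(z>110)&(z<140)];v,u=np.nonzero(m&(z>126)&(z<136));print("post",len(P),np.median(P,0),u.mean(),v.mean(),onz(nm,u.mean(),v.mean(),130))
    P=w[m&(z>60)&(z<112)]; P=P[P[:,1]<170]; print("mirror plane",len(P),P.mean(0)); c=P-P.mean(0); n=np.linalg.svd(c)[2][2]; print("n",n,np.degrees(np.arctan2(n[1],n[0])), P.min(0),P.max(0))
D=np.load("pics/side2.npz");im=D["im"].astype(int);w=world("side",D["d"])
print(im[174:189,362:377].sum(2)//3)
print("depth tag",np.median(w[178:184,366:373].reshape(-1,3),0))
for u,v in[(369,180.7)]: print("tag z75",onz("side",u,v,75))
D=np.load("pics/top2.npz");w=world("top",D["d"]);z=w[...,2];m=(z>172)&(z<190);v,u=np.nonzero(m);k=(u>350)&(u<450)&(v>200)&(v<300);print("fin",k.sum(),np.median(w[m][k],0))
E
```

```text
top 3 27 1260 [484.2  14.8   3. ] [646.4 272.5  26.7] 5.35061745427473
top 26 34 81 [511.   49.3  26.6] [603.9 184.7  33.7] 30.409259213001608
top 33 45 538 [513.3  48.8  33.1] [608.9 217.1  44.7] 38.768972533044376
post 58 [560.68978573 214.55762585 128.41847761] 235.60526315789474 212.07894736842104 [562.88377203 216.96230626 130.        ]
mirror plane 603 [560.57333265  98.04605224  86.93401397]
n [-0.70391525  0.01705754 -0.71007913] 178.61185832782022 [536.21961358  54.68153651  60.00708771] [590.47552895 141.5150683  111.20016226]
side 3 27 537 [498.6 -73.3   3.1] [701.5 162.4  27. ] 10.300076624127621
side 26 34 402 [511.4  47.3  26.2] [607.1 226.8  34. ] 31.257979240808247
side 33 45 683 [511.6  52.4  33. ] [610.2 229.5  44.7] 35.7974566073665
basefit side [567.96677341  90.32855548]
green 320.7903225806452 252.5483870967742 [558.13885127  98.17109048  33.45631345]
post 95 [560.13209685 223.88462275 123.86213558] 299.3783783783784 256.8918918918919 [560.75824005 221.48024907 130.        ]
mirror plane 454 [559.69602196 105.07693673  86.77644601]
n [-0.71535202 -0.02951736 -0.
[... 514 characters left out ...]
  15  14  40  76  88  82  66  59  56]
 [136 134 124 101  72  40  19  12  34  68  87  80  66  58  57]
 [136 134 125 107  86  59  34  22  37  67  85  79  64  58  57]
 [136 135 129 117 102  79  60  49  57  79  88  79  63  57  58]
 [136 135 134 127 111  89  75  73  78  89  91  77  64  57  58]
 [135 135 135 130 109  87  76  78  84  91  91  75  63  58  58]
 [134 135 135 131 110  88  71  68  75  81  85  74  61  57  57]
 [136 136 135 130 108  92  78  68  65  69  70  66  61  56  57]
 [135 133 127 119 102  93  88  83  76  68  64  64  62  61  61]]
depth tag [ 511.67675131 -153.7106958    74.975374  ]
tag z75 [ 511.69431825 -153.28842014   75.        ]
fin 174 [ 476.37753621 -165.77916384  184.66039281]
```

```bash
python3 - <<'E'
from h import *
a=np.load("pics/top1.npz")["im"][190:240,225:325,::-1];b=np.load("pics/side2.npz")["im"][225:285,290:350,::-1]
a=cv2.resize(a,(800,400),interpolation=cv2.INTER_CUBIC)
cv2.imwrite("pics/crop3.png",a)
E
```

```text
(no output)
```

View pics/crop3.png

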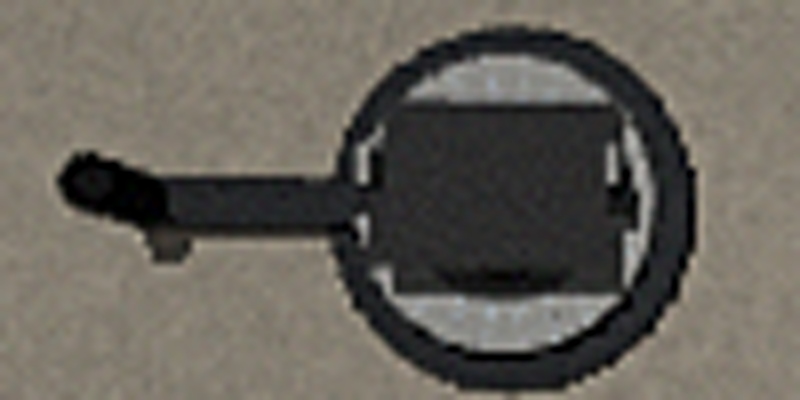

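The top crop shows the base circle centred at crop (516,208), the mirror face, and the post top at crop (90,180) with the arm joining it to the ring. I'll turn and hover over the post.

```bash
python3 -m crank '{"translation":[[0,0,0],[0,0,0],[0,0,0],[0,0,0],[0,0,0],[0,0,0],[0,0,0],[0,0,0],[0,0,0],[0,0,0],[0,0,0],[0,0,0]],"turn":[[0,0,-0.97],[0,0,-0.97],[0,0,-0.97],[0,0,-0.97],[0,0,-0.97],[0,0,-0.97],[0,0,-0.97],[0,0,-0.97],[0,0,-0.97],[0,0,-0.97],[0,0,-0.97],[0,0,-0.97]]}'
python3 -m crank '{"translation":[[0,0,0],[0,0,0],[0,0,0],[0,0,0],[0,0,0],[0,0,0],[0,0,0],[0,0,0],[0,0,0],[0,0,0],[0,0,0],[0,0,0]],"turn":[[0,0,-0.97],[0,0,-0.97],[0,0,-0.97],[0,0,-0.97],[0,0,-0.97],[0,0,-0.97],[0,0,-0.97],[0,0,-0.97],[0,0,-0.97],[0,0,-0.97],[0,0,-0.97],[0,0,-0.97]]}'
python3 -m crank '{"translation":[[1,0.13,0],[1,0.13,0],[1,0.13,0],[1,0.13,0],[1,0.13,0],[1,0.13,0],[1,0.13,0],[1,0.13,0],[1,0.13,0],[1,0.13,0],[1,0.13,0]],"turn":[[0,0,0],[0,0,0],[0,0,0],[0,0,0],[0,0,0],[0,0,0],[0,0,0],[0,0,0],[0,0,0],[0,0,0],[0,0,0]]}'
python3 -m crank '{"translation":[[1,0.13,0],[1,0.13,0],[0.3,0,0],[0,0,0],[0,0,0]],"turn":[[0,0,0],[0,0,0],[0,0,0],[0,0,0],[0,0,0]]}'
python3 - <<'E'
from h import *
o=get_obs();im,d=read_camera("wrist");np.savez("pics/w4.npz",im=im,d=d,p=o["position"],r=o["tcp_rot"]);cv2.imwrite("pics/w4.png",im[:,:,::-1])
print(o["position"],o["tcp_rot"],o["qpos"]); print(onz("top",289.1,215.5,30),onz("top",289.1,215.5,15))
E
```

```text
time_s: 8.62
position: [526.5, -55.0, 263.5]
tcp_rot: [-3.141, 0.002, 0.544]
ft_force: [-0.7, -0.5, -0.4]
width: 1.0
grip_force: 0.0
time_s: 9.62
position: [526.5, -55.0, 263.4]
tcp_rot: [-3.14, 0.001, 1.56]
ft_force: [-0.2, 0.5, -0.3]
width: 0.999
grip_force: 0.0
time_s: 10.53
position: [558.8, 165.2, 263.3]
tcp_rot: [-3.14, 0.002, 1.556]
ft_force: [-0.2, -0.8, -0.2]
width: 1.004
grip_force: 0.0
time_s: 10.95
position: [564.5, 210.8, 263.6]
tcp_rot: [-3.141, 0.002, 1.558]
ft_force: [-0.4, -0.4, -0.7]
width: 1.0
grip_force: 0.0
[564.48911178 210.83756369 263.62670794] [-3.14055862e+00  1.97588714e-03  1.55760071e+00] [ 0.06851381  0.33959004 -0.6061935   1.6668575   0.20622792  1.20136114
 -0.59940074]
[559.93597743  94.30187687  30.        ] [560.88080973  95.51781995  15.        ]
```

View pics/w4.png

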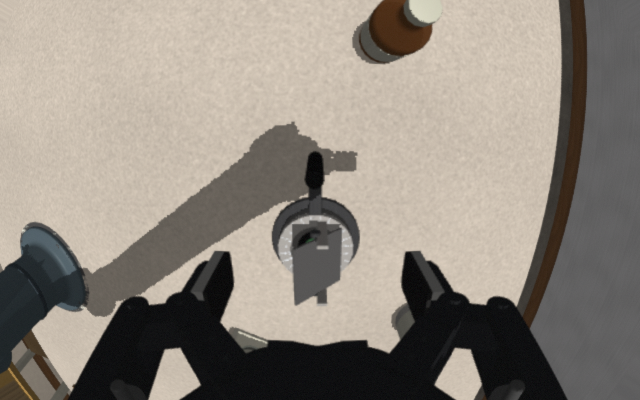

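The wrist view shows the post at (315,170), the reader ring centred near (316,235), and clear room for the fingers.

```bash
cat >> h.py <<'E'
from scipy.spatial.transform import Rotation as Ro
def wworld(d,pos,rot):
    p=camera_params("wrist");H,W=d.shape;f=H/2/np.tan(np.radians(p["vfov"])/2)
    v,u=np.mgrid[0:H,0:W];x=u-p["cx"];y=v-p["cy"];r=np.hypot(x,y)+1e-9;k=np.tan(r/f)/r
    C=np.stack([x*k*d,y*k*d,d],-1);h=np.array(p["hand_eye"])
    return (C@h[:3,:3].T+h[:3,3])@Ro.from_euler("xyz",rot).as_matrix().T+pos
def post(w,m,R=9):
    from scipy.optimize import least_squares
    z=w[...,2];P=w[m&(z>45)&(z<124)];T=w[m&(z>126)&(z<134)]
    s=least_squares(lambda q:np.hypot(P[:,0]-q[0],P[:,1]-q[1])-R,P[:,:2].mean(0),loss="soft_l1").x
    print("post side fit",len(P),s.round(1),"top mean",len(T),T.mean(0).round(1) if len(T) else "",P.min(0).round(1),P.max(0).round(1))
E
python3 - <<'E'
from h import *
D=np.load("pics/w4.npz");w=wworld(D["d"],D["p"],D["r"]);z=w[...,2]
m=np.zeros(z.shape,bool);m[145:196,295:335]=1;post(w,m)
m=np.zeros(z.shape,bool);m[190:310,265:365]=1
P=w[m&(z>26)&(z<40)];print("ring",P.min(0),P.max(0))
P=w[m&(z>45)&(z<112)];print("mirror",P.min(0),P.max(0),P.mean(0))
P=w[m&(z>27)&(z<33)];h=cv2.convexHull(P[:,:2].astype(np.float32));print(cv2.minEnclosingCircle(h))
for n,f,b in[("side","side2",(285,312,240,300)),("top","top1",(228,250,200,225))]:
    D=np.load(f"pics/{f}.npz");w=world(n,D["d"]);m=np.zeros(w.shape[:2],bool);m[b[2]:b[3],b[0]:b[1]]=1;print(n);post(w,m)
    z=w[...,2]; print(z[m].max())
E
```

```text
post side fit 268 [562.3 215.4] top mean 303 [562.5 216.6 129.6] [553.1 215.2  45. ] [571.9 225.2 123.6]
ring [512.08417794  58.67194345  26.0864578 ] [610.15400388 177.59937391  39.96074544]
mirror [536.00960056  52.98268627  45.09895675] [594.12170939 141.25217384 109.15766501] [563.67206111  99.54800037  83.70653158]
((561.7308349609375, 107.32658386230469), 48.47315216064453)
side
post side fit 371 [562.5 216.6] top mean 37 [561.6 219.4 127.9] [553.   92.5  45.1] [594.3 230.7 123.9]
823.5948687717618
top
post side fit 41 [562.3 217.7] top mean 37 [562.9 216.8 130.1] [553.6 207.8  45. ] [569.2 222.6 123.8]
1216.9384811526718
```

```bash
python3 -m crank '{"translation":[[0.3,-0.1,0],[0,0,0.92],[0,0,0.92],[0,0,0.92],[0,0,0.92],[0,0,0.92],[0,0,0.92],[0,0,0.92],[0,0,0.92],[0,0,0.92],[0,0,0],[0,0,0]],"turn":[[0,0,0],[0,0,0],[0,0,0],[0,0,0],[0,0,0],[0,0,0],[0,0,0],[0,0,0],[0,0,0],[0,0,0],[0,0,0],[0,0,0]]}'
python3 -m crank '{"translation":[[0,0,0],[0,0,0],[0,0,0],[0,0,0],[0,0,0],[0,0,0],[0,0,0],[0,0,0],[0,0,0],[0,0,0]],"turn":[[0,0,0],[0,0,0],[0,0,0],[0,0,0],[0,0,0],[0,0,0],[0,0,0],[0,0,0],[0,0,0],[0,0,0]]}' 1
```

```text
time_s: 12.0
position: [561.9, 217.2, 97.7]
tcp_rot: [-3.139, 0.002, 1.557]
ft_force: [0.1, -0.4, 0.1]
width: 0.997
grip_force: 0.0
time_s: 12.83
position: [562.5, 219.0, 99.5]
tcp_rot: [-3.141, 0.0, 1.559]
ft_force: [-2.9, -0.9, 5.2]
width: 0.191
grip_force: 58.3
```

```bash
python3 -m crank '{"translation":[[-0.015,-0.419,0],[-0.015,-0.419,0],[-0.015,-0.419,0],[-0.015,-0.419,0],[-0.015,-0.419,0],[-0.015,-0.419,0],[-0.015,-0.419,0],[-0.015,-0.419,0],[-0.015,-0.419,0],[0,0,0],[0,0,0]],"turn":[[0,0,-0.8],[0,0,-0.8],[0,0,-0.8],[0,0,-0.8],[0,0,-0.8],[0,0,-0.8],[0,0,-0.8],[0,0,-0.8],[0,0,-0.8],[0,0,0],[0,0,0]]}'
```

```text
time_s: 13.75
position: [491.4, 197.8, 99.4]
tcp_rot: [3.14, -0.001, 2.186]
ft_force: [-2.9, 2.1, 5.1]
width: 0.2
grip_force: 59.3
```

```bash
python3 -m crank '{"translation":[[-0.015,-0.419,0],[-0.015,-0.419,0],[-0.015,-0.419,0],[-0.015,-0.419,0],[-0.015,-0.419,0],[-0.015,-0.419,0],[-0.015,-0.419,0],[-0.015,-0.419,0],[-0.015,-0.419,0],[0,0,0],[0,0,0]],"turn":[[0,0,-0.8],[0,0,-0.8],[0,0,-0.8],[0,0,-0.8],[0,0,-0.8],[0,0,-0.8],[0,0,-0.8],[0,0,-0.8],[0,0,-0.8],[0,0,0],[0,0,0]]}'
python3 - <<'E'
from h import *
o=get_obs();im,d=read_camera("wrist");np.savez("pics/w5.npz",im=im,d=d,p=o["position"],r=o["tcp_rot"])
ims,ds=read_camera("side");np.savez("pics/side5.npz",im=ims,d=ds)
cv2.imwrite("pics/c5.png",np.vstack([im[:,:,::-1],cv2.resize(ims[150:290,290:450,::-1],(640,560))[:560]])[:,:][:960] if 0 else im[:,:,::-1])
cv2.imwrite("pics/s5.png",cv2.resize(ims[130:290,280:460,::-1],None,fx=3.5,fy=3.5,interpolation=cv2.INTER_CUBIC))
print(o["position"],o["tcp_rot"],o["ft_force"])
E
```

```text
time_s: 14.67
position: [445.2, 138.4, 99.3]
tcp_rot: [-3.141, -0.004, 2.814]
ft_force: [-9.1, 2.3, 12.7]
width: 0.195
grip_force: 60.7
[445.24877581 138.44346023  99.33018914] [-3.14074225 -0.0040759   2.81431597] [-9.13965764  2.34401061 12.67493601]
```

View pics/c5.png

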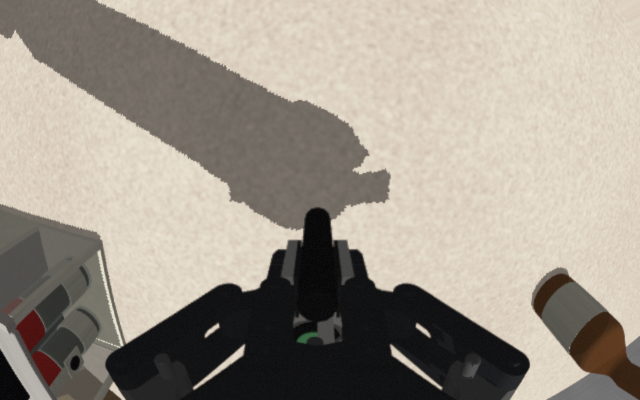

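View pics/s5.png

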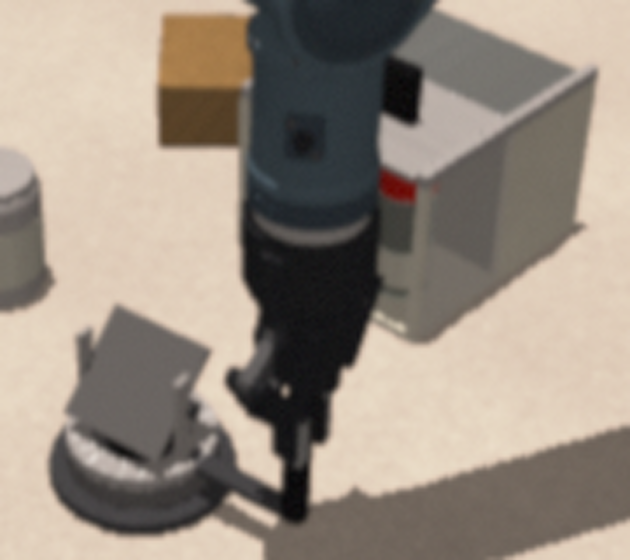

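The wrist view shows the tag with its dot at (75,363) and the post held between the pads. The side crop shows the mirror turned towards the box. Now I fit the geometry.

```bash
cat > fit.py <<'E'
from h import *
def tagw(f):
    D=np.load(f);w=wworld(D["d"],D["p"],D["r"]);g=D["im"].astype(int).sum(2)//3
    return D,w,g
def mirror(f,name="side",b=(290,345,210,270)):
    D=np.load(f);w=world(name,D["d"]);z=w[...,2];m=np.zeros(z.shape,bool);m[b[2]:b[3],b[0]:b[1]]=1
    P=w[m&(z>60)&(z<109)&(np.hypot(w[...,0]-560.5,w[...,1]-97)<50)]
    for _ in range(4):
        c=P.mean(0);n=np.linalg.svd(P-c,full_matrices=False)[2][2];r=(P-c)@n;P=P[abs(r)<2.5*r.std()+.5]
    n*=-np.sign(n[2]);print(name,f,"mirror n",n.round(3),"az",np.degrees(np.arctan2(n[1],n[0]))%360,len(P),r.std(),P.mean(0))
E
python3 - <<'E'
from fit import *
D,w,g=tagw("pics/w5.npz")
print(g[355:371,66:84])
s=np.s_[350:376,60:90];m=np.zeros(g.shape,bool);m[s]=1
dot=m&(g<60);v,u=np.nonzero(dot);print("dot",u.mean(),v.mean(),len(u),np.median(w[dot],0))
for f in["side2","side5"]: mirror(f"pics/{f}.npz")
mirror("pics/top1.npz","top",(265,315,195,235))
from scipy.optimize import least_squares
P=np.array([[562.5,219],[491.4,197.8],[445.2,138.4]])
print(least_squares(lambda q:np.hypot(*(P-q[:2]).T)-q[2],[560,97,120]).x)
E
```

```text
[[ 50  53  74  91  88  83  83  82  76  62  50  65  80  83  83 100 116 129]
 [ 51  66  89  90  86  84  77  63  36  22  18  29  62  81  82  91 124 134]
 [ 59  80  90  87  85  81  52  26  12   9   6  12  31  71  81  86 119 134]
 [ 77  88  85  83  81  69  35  12   9   7   7  13  18  50  78  81  96 130]
 [ 89  88  82  81  79  54  19   7   9   9   9  11  11  33  76  80  89 124]
 [ 87  84  80  82  76  32  13  11  10   9   5  11   7  30  77  82  85 108]
 [ 83  81  83  80  66  26   9   3  11  11  12  10   7  30  74  82  82  91]
 [ 82  82  83  80  50  17  13  12   8   8   5  10  15  38  76  81  81  90]
 [ 81  80  82  77  40  13   8   8   8   9   8  11  16  46  79  82  83 105]
 [ 82  80  79  76  44  15   5   6  10   6  11   9  17  52  80  84  88 118]
 [ 86  81  80  76  39  12  14   8   7   7  10  11  25  66  82  86  99 116]
 [ 90  85  82  77  51  17   6  13  10   6   4  13  37  77  83  90 101 106]
 [101  90  82  79  58  20  10  10  10   9  11  25  58  81  86  95  99  99]
 [ 92  92  84  80  76  34  13   8  11   9  21  45  74  85  95  98  99  97]
 [ 77  99  86  81  80  66  31  23  14  23  44  70  83  91  98  96  92  88]
 [ 83  94  91  82  83  81  75  59  48  62  75  80  86  94  93  87  83  81]]
dot 69.62127659574467 359.11914893617023 235 [ 508.11071634 -158.24411629   77.90891452]
side pics/side2.npz mirror n [-0.705 -0.046 -0.708] az 183.70986778422983 386 3.351960970349952 [558.20127253 103.88028759  85.65242605]
side pics/side5.npz mirror n [-0.237 -0.663 -0.71 ] az 250.36868276291955 903 2.0287850795643148 [560.60876855  99.95989204  82.40364833]
top pics/top1.npz mirror n [-0.699  0.01  -0.715] az 179.20548273632699 558 1.498350593535757 [560.90402781  97.87173599  85.89252616]
[560.30279756  96.54226857 122.47744154]
```

```bash
python3 -m crank '{"translation":[[0,-0.235,0],[0,-0.235,0],[0,-0.235,0],[0,-0.235,0],[0,0,0],[0,0,0],[0,0,0]],"turn":[[0,0,-0.44],[0,0,-0.44],[0,0,-0.44],[0,0,-0.44],[0,0,0],[0,0,0],[0,0,0]]}'
cat > meas.py <<'E'
from fit import *
import sys
A=np.array([560.3,96.6])
def tag(f,b):
    D,w,g=tagw(f);m=np.zeros(g.shape,bool);m[b[2]:b[3],b[0]:b[1]]=1
    k,l,st,c=cv2.connectedComponentsWithStats((m&(g<45)).astype(np.uint8));i=1+np.argmax(st[1:,4])
    P=w[l==i];print(f,"dot",c[i],st[i],np.median(P,0));p=np.median(P,0);d=p[:2]-A;print("view to tag",np.degrees(np.arctan2(d[1],d[0]))%360)
tag("pics/w5.npz",(69,82,353,372))
ps=[]
for i in range(3):
    o=get_obs();im,d=read_camera("wrist");ps.append(o["position"])
n=sys.argv[1];np.savez(f"pics/w{n}.npz",im=im,d=d,p=np.mean(ps,0),r=o["tcp_rot"])
ims,ds=read_camera("side");np.savez(f"pics/side{n}.npz",im=ims,d=ds);mirror(f"pics/side{n}.npz")
ims,ds=read_camera("top");np.savez(f"pics/top{n}.npz",im=ims,d=ds);mirror(f"pics/top{n}.npz","top",(265,315,195,235))
p=np.mean(ps,0)[:2]-A;print(np.array(ps).round(1),"view now",np.degrees(np.arctan2(p[1],p[0]))+90,np.hypot(*p),o["tcp_rot"],o["ft_force"])
g=im.astype(int).sum(2)//3;cv2.imwrite(f"pics/c{n}.png",im[:,:,::-1])
E
python3 meas.py 6
```

```text
time_s: 15.35
position: [440.1, 120.2, 99.3]
tcp_rot: [-3.14, -0.005, 2.968]
ft_force: [-9.1, 0.8, 15.3]
width: 0.193
grip_force: 60.9
pics/w5.npz dot [ 74.59047619 362.56190476] [ 70 356  10  14 105] [ 513.75296219 -157.44415953   76.01831445]
view to tag 259.6171918684325
side pics/side6.npz mirror n [-0.133 -0.686 -0.715] az 258.996095783422 946 2.1888307057229306 [560.32595587  99.49759223  82.49428792]
top pics/top6.npz mirror n [-0.13  -0.685 -0.717] az 259.25279004240315 527 1.4373663389631453 [561.06268647  98.65878476  84.78986402]
[[440.1 120.2  99.3]
 [440.1 120.2  99.3]
 [440.1 120.2  99.3]] view now 258.89241637577925 122.4624065471721 [-3.14015865 -0.00480866  2.96813086] [-9.73120393  0.50523269 14.59975847]
```

View pics/c6.png

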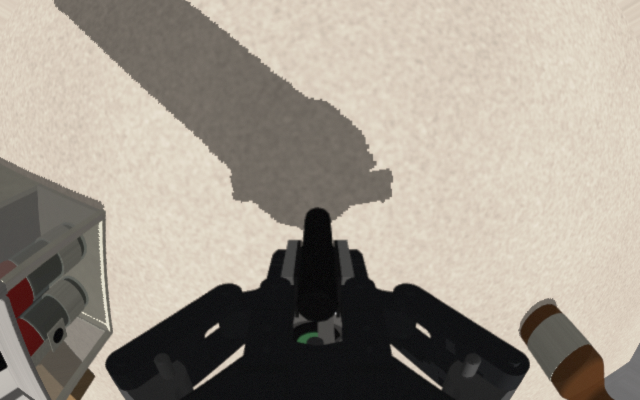

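The dot is now at (58,335) in the wrist view. The mirror reads about 259.0° from three sources.

```bash
python3 - <<'E'
from fit import *
A=np.array([560.3,96.6])
for f,b in[("pics/w5.npz",(69,82,353,372)),("pics/w6.npz",(48,70,324,346))]:
    D,w,g=tagw(f);m=np.zeros(g.shape,bool);m[b[2]:b[3],b[0]:b[1]]=1
    k,l,st,c=cv2.connectedComponentsWithStats((m&(g<50)).astype(np.uint8));i=1+np.argmax(st[1:,4])
    p=np.median(w[l==i],0);d=p[:2]-A;print(c[i],st[i],p,np.degrees(np.arctan2(d[1],d[0]))%360)
D=np.load("pics/side2.npz");w=world("side",D["d"]);g=D["im"].astype(int).sum(2)//3
m=np.zeros(g.shape,bool);m[174:188,364:373]=1;wt=m*np.clip(70-g,0,None);v,u=np.mgrid[:400,:640]
uu,vv=(wt*u).sum()/wt.sum(),(wt*v).sum()/wt.sum();p=onz("side",uu,vv,75);d=p[:2]-A;print(uu,vv,p,np.degrees(np.arctan2(d[1],d[0]))%360)
E
```

```text
[ 74.64814815 362.68518519] [ 70 356  10  15 108] [ 513.91337417 -157.47265006   75.95109754] 259.65333444163207
[ 57.79464286 335.05357143] [ 53 328  10  15 112] [ 513.93754967 -157.38681898   76.21546357] 259.6551911972498
368.43506493506493 180.46233766233766 [ 513.34044484 -153.90859321   75.        ] 259.38273234280024
```

```bash
python3 -m crank '{"translation":[[0,-0.055,0],[0,0,0],[0,0,0],[0,0,0],[0,0,0],[0,0,0]],"turn":[[0,0,-0.1],[0,0,0],[0,0,0],[0,0,0],[0,0,0],[0,0,0]]}'
python3 meas.py 7; python3 - <<'E'
from h import *
D=np.load("pics/top7.npz");w=world("top",D["d"]);z=w[...,2];m=(z>172)&(z<190);v,u=np.nonzero(m);k=(u>340)&(u<460)&(v>200)&(v<320);print("fin",k.sum(),np.median(w[m][k],0))
E
```

```text
time_s: 16.1
position: [439.9, 119.2, 99.3]
tcp_rot: [-3.14, -0.005, 2.977]
ft_force: [-10.4, 1.7, 14.6]
width: 0.194
grip_force: 61.0
pics/w5.npz dot [ 74.59047619 362.56190476] [ 70 356  10  14 105] [ 513.74757903 -157.44928075   76.01729734]
view to tag 259.616221987892
side pics/side7.npz mirror n [-0.13  -0.695 -0.707] az 259.4309175248148 944 2.086203913370736 [560.65008795  99.53585465  82.31234754]
top pics/top7.npz mirror n [-0.133 -0.688 -0.713] az 259.0943827030463 528 1.4294588769937715 [560.63273679  98.07006496  85.72810653]
[[439.9 119.2  99.3]
 [440.  119.2  99.3]
 [439.9 119.2  99.3]] view now 259.36511426896084 122.46111399241897 [-3.14017526 -0.00483792  2.97705785] [-9.70574345  1.03178418 16.09398697]
fin 205 [ 471.82948142 -163.21592309  184.63645758]
```

The view is at about 259.4° against a tag direction of about 259.5°. The cover is shut and the grip is steady, so I'm handing in.

```bash
python3 -c "
from plant import *
print(finish_job())"
```

```text
the job is handed in; nothing more can be done
None
```

The cover is shut against its stop, and the job is handed in with the gripper still holding the mirror handle: the mirror view is at about 259.4° and the tag direction at about 259.5°, both from my own measurements; no verdict was returned.

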